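# Take a well depth with the bench gauge and lock it

### The job

Take the depth of the well on the bench depth gauge: by its bar handle, lower the spindle until the sprung tip bears on the bottom of the well with about 5 N (never as much as 12 N), and while holding it there turn the bar clockwise to its stop so that the slide is locked at that height. Let go and leave the reading standing, without disturbing the things around the gauge.

Things in the scene. Friction and masses are not known exactly. Their poses are not given: they have to be found in the camera images.
- gauge: fixed bench depth gauge: white base 170 x 100 x 20 mm, steel column at the back, and an arm with a dark round guide head (40 mm across, 109 to 147 mm above the worktop) in which an upright spindle slides. No fixed part is higher than 152 mm. Origin on the worktop on the spindle axis; z up, x from the spindle towards the column
- well_rim (a point): centre of the mouth of the open aluminium well under the guide head, on the spindle axis: 62 mm outside, 34 mm bore, rim 75 mm above the worktop. Its bottom is fixed and hard; how deep it lies is not reported and differs each time: anywhere from 24 to 50 mm above the worktop
- bar_grip (a point): centre of the black bar handle on top of the spindle: 50 mm long (x of this point), 14 mm thick (y; pinch here), 26 mm high, with a collar 24 mm wide right under it (13 to 21 mm below this point). On the spindle axis, 261 mm above the worktop when parked; it goes down and turns with the handle
- spindle (a joint): how far the spindle is lowered (m): 0 parked (tip 90 mm above the worktop), 0.085 at most. Unlocked, it rises back when let go: its return spring outweighs the moving parts by 0.7 N at the top to 1.7 N at the bottom, plus 0.3 N of friction and a drag of 25 N per m/s; the hand must hold it down against that
- lock_bar (a joint): turn of the bar handle about the spindle axis (rad), growing clockwise seen from above: 0 to 0.15 at the start (unlocked), stop at 1.3. The lock bites from about 0.8 and is tight from 1.0 to the stop; turning takes under 0.3 N m. It then holds the spindle against its springs (the tip may lose about 1 N on letting go) and the bar stays turned
- plunger: sprung brass tip at the lower end of the spindle, 7 mm in diameter; origin at its lowest point. It gives way upward into the spindle: about 1.2 N to start, then 1.5 N per mm, up to 9 mm. So 5 N on the bottom is about 2.5 mm after first touch, and the hand then feels 5 N more than before touching
- petri_dish_1: bystander: clear dish 58 mm across and 13 mm high, loose on the worktop left of the gauge; origin under its centre
- amber_dropper: bystander: dropper bottle 35 mm across, 115 mm high, loose, standing right of the gauge; origin under its centre
- specimen_jar_2: bystander: jar with lid, 45 mm across, 64 mm high, loose, standing at the back left of the gauge; origin under its centre

How it is judged:
On the way, in this order (a step that is already met when the one before it is completed fails the run):
1. the tip bears on the bottom of the well with 2 to 8 N while the bar is still unlocked (under 0.6 rad) (contact force between plunger and anything else between 2 and 8 N and value of joint spindle above 0.03 m and value of joint lock_bar below 0.6 rad), for 0.1 s.
2. the bar is turned past 1.0 rad with the tip still bearing on the bottom (contact force between plunger and anything else above 2 N and value of joint lock_bar above 1 rad), for 0.2 s.
At the end, for the whole second after the job is handed in: the bar stands past 1.0 rad, the spindle stands still by itself and its tip bears on the bottom of the well with 2 to 8 N (all of step 2 and value of joint spindle above 0.03 m and contact force between plunger and anything else below 8 N and velocity of joint spindle between -0.002 and 0.002 m/s); the robot touches nothing.
It fails at once if the tip is pressed with more than 12 N (contact force between plunger and anything else above 12 N).
It fails at once if a bystander is moved more than 30 mm (distance of any of petri_dish_1, amber_dropper, specimen_jar_2 from where it was at the start of the episode above 0.03 m).
It also fails if it takes over 40 s, if anything falls off the work surface, if the arm or the gripper's body presses on something with over 40 N, if the wrist force passes 120 N, or if a joint passes its speed limit or range.

### The arm

A 6-joint arm with a two-finger parallel gripper is mounted at the origin on a cart in front of the work surface, level with it; the furniture and walls round the work are solid. World frame = base frame: x ahead of the robot, y to its left, z up, the work surface at z = 0. Lengths are in m, angles in rad, forces in N, time in s.
With the tool pointing down it reaches from about 0.35 to 0.8 m from the base axis. Payload 7.3 kg.
Tool frame: the origin (TCP) lies between the finger pads; the fingertips stand 25 mm ahead of it and the grasp point (between the pads) lies 6 mm ahead of it (r.tip_extent is the distance from the TCP to the fingertips, in m); z points along the fingers, y is the line along which they close (so a half turn about z gives the same grasp; the last joint's range is limited). The gripper opens to 85 mm and grips with 20 to 120 N. Pads are 22 mm wide; open, the fingers measure 114 mm over their backs; the gripper's body (76 mm by 85 mm) begins 54 mm behind the grasp point. The pads swing forward as they close: fully open they stand 13 mm farther back than shut.
Start: joints at [1.021, 0.342, 1.524, -0, 1.275, -0.146], TCP at [0.206, 0.483, 0.256] pointing down, gripper open.
Joint ranges: [-2.53, 2.53], [-0.77, 2.02], [0.04, 2.7], [-1, 4.14], [0.28, 2.66], [-3.11, 3.11]. Speed limits (rad/s): [2.57, 2.57, 3.14, 3.14, 3.14, 3.14].

### API

Orientations are given as a unit quaternion [x, y, z, w].
In Python, from workcell import r, command_gripper, optics gives the robot as it stands. The module is installed in compiled form; this text tells all that it offers. Calls block until the motion is done:
- r.reach(position, orientation): joint-space move of the TCP to a pose.
- r.move_straight(position, orientation=None, speed=0.15, max_force=None): straight line of the TCP; orientation=None keeps the orientation; speed is the mean speed in m/s. With max_force (N) it stops when the force on the tool has changed by that much, and returns True; else False.
- r.movej(angles): joint-space move.
- command_gripper(opening, force=None): finger opening in m; force is the grip in N (None keeps the last); returns when the fingers have stopped.
- r.hold(seconds).
- r.solve_ik(position, orientation): joint angles nearest the present ones, or None.
- r.read_state(): the state.
- optics.get_image(name): name is "scene" or "top" or "wrist"; returns (picture, depth): 480x640x3 uint8, red, green, blue; 480x640 float32, m along the optical axis (not along the pixel's ray), 0 where there is no reading.
- optics.camera_model(name): a dict with "K" (3x3 intrinsics, pixels), "R" (3x3) and "t" (3): a world point X has camera coordinates R X + t; the wrist camera has in their place "tool_from_camera" (4x4, takes a point from camera to tool coordinates, whose origin is the TCP and whose axes are the flange's). Camera axes: x right, y down, z forward; pixel columns grow to the right and rows downward; lengths in m; the calibration is good to about 2 mm. A picture is of the moment at which its call begins: read the wrist's pose just before it. camera_model takes no time and is no camera call.
A pose or a line that the arm cannot do raises r.PlanningError and nothing moves.
- r.finish_job(): hands the job in; it is judged then, once.
The state is a dict: "time_s": time; "joint_positions": joint angles; "dq": joint speeds; "tau": joint torques, N m; "eef_pos": TCP position; "eef_rot": TCP orientation; "contact_force": force on the tool from outside, world axes, zero at the start; "torque": the same for the moment, N m; "grip_width": finger opening in m; "grip_force": force on a finger pad.
Only numpy, scipy, OpenCV 4.12 (cv2) and the standard library are available. Lean on these libraries where they do the work, as an engineer would, in place of code of your own. Each camera call takes 0.05 s, during which the arm holds its last target. There are 200 camera calls.

## Working session

There is one attempt and no reset: what is moved stays moved. The work goes in short steps, each a Python script; the robot and the scene stay as the last script left them, time stands still between calls to the robot, and variables do not carry over. Pictures are saved under pics/ and viewed, at most 10 in all, crops included, and the job is handed in when it is done.

```bash
mkdir -p pics; cat > h.py <<'E'
import numpy as np, cv2
from workcell import r, command_gripper, optics
def pts(name, depth):
    m=optics.camera_model(name);K=np.array(m["K"]);v,u=np.indices(depth.shape)
    c=np.stack([(u-K[0,2])/K[0,0]*depth,(v-K[1,2])/K[1,1]*depth,depth],-1)
    return (c-np.array(m["t"]))@np.array(m["R"])   # R^T (c-t)
E
python3 - <<'E'
from h import *
for n in("scene","top"):
    im,d=optics.get_image(n);np.savez(f"{n}.npz",im=im,d=d);cv2.imwrite(f"pics/{n}.png",im[...,::-1])
    m=optics.camera_model(n);print(n,np.round(m["K"],1).tolist(),np.round(-np.array(m["R"]).T@m["t"],3),np.round(m["R"],2).tolist())
s=r.read_state();print(s)
E
```

```text
scene [[586.0, 0.0, 320.7], [0.0, 586.0, 238.3], [0.0, 0.0, 1.0]] [-0.083 -0.515  0.879] [[0.54, -0.84, 0.0], [-0.6, -0.39, -0.69], [0.58, 0.38, -0.72]]
top [[488.8, 0.0, 307.2], [0.0, 488.8, 239.2], [0.0, 0.0, 1.0]] [ 0.351 -0.132  1.005] [[0.03, -1.0, 0.04], [-0.99, -0.03, -0.13], [0.13, -0.03, -0.99]]
{'time_s': 0.1, 'joint_positions': array([ 1.02096967e+00,  3.42641148e-01,  1.52487607e+00,  1.65989397e-05,
        1.27541319e+00, -1.45999502e-01]), 'dq': array([-0.00038551, -0.00077699, -0.00184539,  0.000932  , -0.0013918 ,
        0.00075481]), 'tau': array([ 1.53922607e-03, -4.34443688e+01, -2.46493721e+01, -1.17316836e-04,
        4.67642618e-03, -3.37285724e-05]), 'eef_pos': array([0.20610691, 0.48251754, 0.25571747]), 'eef_rot': array([ 2.00546726e-01,  9.79683910e-01, -6.26092727e-04, -2.35506444e-04]), 'contact_force': array([-0.01053831, -0.57002662,  0.71946051]), 'torque': array([-0.03724751, -0.0151659 ,  0.01826998]), 'grip_force': 0.0, 'grip_width': 0.08572276403912192}
```

View pics/scene.png

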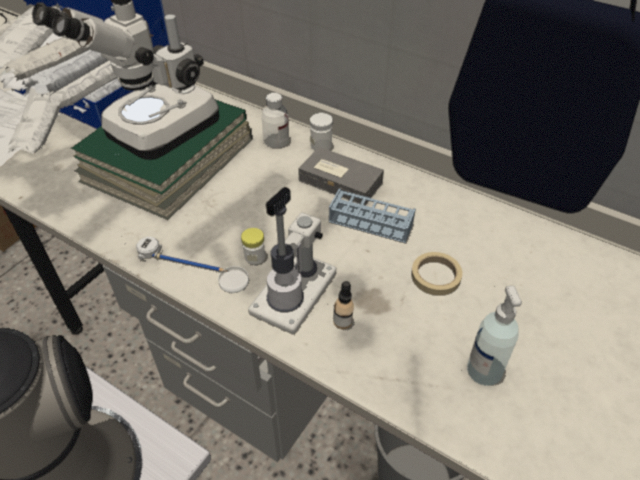

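View pics/top.png

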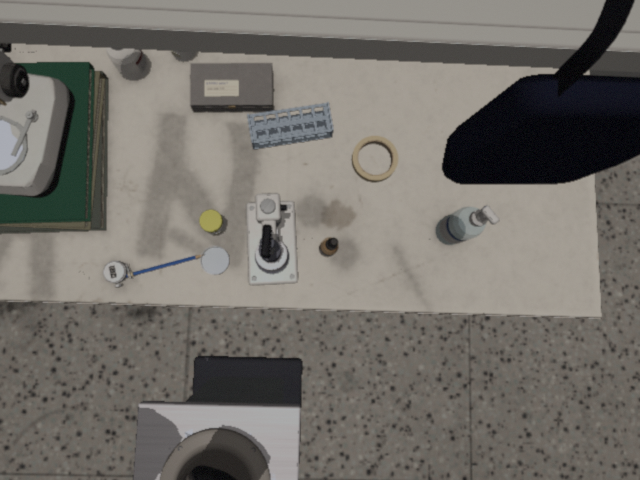

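Scene: the bar handle is at about (278,201), the guide head at (283,258), the dropper at (344,305), the yellow-lid jar at (253,243) and the dish at (233,280). Top: the bar is at (269,243), base corners span (248–297, 203–283), and the microscope is on the left. Next I measure the bar.

```bash
python3 - <<'E'
from h import *
for n,box in(("scene",(180,330,230,350)),("top",(195,300,230,345))):
    f=np.load(n+".npz");im,d=f["im"],f["d"];P=pts(n,d)
    a,b,c,e=box;S=np.zeros(d.shape,bool);S[a:b,c:e]=True;S&=d>0
    lum=im.max(-1)
    def rep(t,m):
        q=P[m];
        if len(q)<5:print(n,t,len(q));return
        xy=q[:,:2].astype(np.float32);rc=cv2.minAreaRect(xy)
        w,v=np.linalg.eigh(np.cov(xy.T));ax=v[:,1]
        print(n,t,len(q),"mean",q.mean(0).round(4),"z",np.percentile(q[:,2],[2,50,98]).round(3),"rect",np.round(rc[0],4),np.round(rc[1],4),"axdeg",np.degrees(np.arctan2(ax[1],ax[0])).round(1))
    z=P[...,2]
    rep("bar",S&(z>.245)&(z<.3)&(lum<90))
    rep("bartop",S&(z>.268)&(z<.285)&(lum<90))
    rep("headtop",S&(z>.143)&(z<.153)&(lum<90))
    rep("head",S&(z>.105)&(z<.153)&(lum<90))
    rep("rim",S&(z>.07)&(z<.08))
    rep("base",S&(z>.014)&(z<.026)&(lum>150))
    h=im.astype(int);rep("lid",S&(h[...,0]-h[...,2]>70)&(z>.04))
    rep("dropper",S&(z>.03)&(z<.13)&(h[...,0]-h[...,2]>30)&(h[...,0]<180))
    # obstacles: max heights on coarse grid
    q=P[d>0]
    for y0 in np.arange(-.5,.8,.1):
        print(round(y0,1),[ (round(float(np.percentile(s[:,2],99)),2) if len(s:=q[(abs(q[:,1]-y0)<.05)&(abs(q[:,0]-x0)<.05)])>5 else None) for x0 in np.arange(.1,1.,.1)])
E
```

```text
scene bar 447 mean [ 0.4415 -0.0968  0.2656] z [0.247 0.268 0.276] rect [ 0.4439 -0.0959] [0.0186 0.0503] axdeg 176.0
scene bartop 228 mean [ 0.4426 -0.095   0.2732] z [0.268 0.274 0.276] rect [ 0.444  -0.0937] [0.0143 0.0503] axdeg 177.8
scene headtop 253 mean [ 0.4427 -0.0968  0.147 ] z [0.143 0.147 0.151] rect [ 0.4442 -0.095 ] [0.035 0.038] axdeg 145.7
scene head 708 mean [ 0.4508 -0.1114  0.1333] z [0.108 0.135 0.149] rect [ 0.4602 -0.1324] [0.1333 0.1077] axdeg 116.5
scene rim 550 mean [ 0.4477 -0.1051  0.0749] z [0.07  0.075 0.079] rect [ 0.4513 -0.1326] [0.1377 0.1076] axdeg 109.9
scene base 1519 mean [ 0.4488 -0.1066  0.0199] z [0.015 0.02  0.024] rect [ 0.4723 -0.0493] [0.1692 0.1817] axdeg 162.5
scene lid 275 mean [0.508  0.0266 0.0649] z [0.062 0.065 0.068] rect [0.5084 0.0269] [0.0445 0.039 ] axdeg -141.0
scene dropper 307 mean [ 0.4869 -0.1092  0.0576] z [0.034 0.059 0.073] rect [ 0.5526 -0.0338] [0.3757 0.1934] axdeg 70.8
-0.5 [None, None, 0.0, 0.0, 0.62, 0.62, 0.0, 0.0, 0.07]
-0.4 [None, None, 0.0, 0.0, 0.62, 0.62, 0.0, 0.0, 0.03]
-0.3 [None, None, 0.0, 0.0, 0.61, 0.0
[... 1487 characters left out ...]
[-0.75, -0.75, 0.0, 0.01, 0.67, 0.68, 0.01, 0.01, 0.0]
-0.3 [-0.75, -0.75, 0.0, 0.0, 0.62, 0.63, 0.02, 0.01, 0.01]
-0.2 [0.0, -0.65, 0.0, 0.0, 0.11, 0.63, 0.05, 0.05, 0.01]
-0.1 [0.02, -0.0, 0.0, 0.28, 0.28, 0.63, 0.05, 0.04, 0.0]
-0.0 [0.25, -0.0, 0.0, 0.02, 0.07, 0.63, 0.05, 0.04, 0.0]
0.1 [0.02, -0.0, 0.0, 0.01, 0.0, 0.63, 0.01, 0.04, 0.04]
0.2 [0.0, -0.66, 0.0, 0.02, 0.03, 0.0, 0.0, 0.1, 0.05]
0.3 [-0.75, -0.75, 0.0, 0.0, 0.16, 0.17, 0.25, 0.1, 0.0]
0.4 [-0.75, -0.75, 0.0, 0.0, 0.16, 0.17, 0.23, 0.22, 0.0]
0.5 [-0.75, -0.75, -0.75, 0.0, 0.01, None, None, 0.01, 0.01]
0.6 [-0.75, -0.75, -0.75, None, None, None, None, None, None]
0.7 [-0.75, -0.75, -0.75, None, None, None, None, None, None]
```

```bash
cat >> h.py <<'E'
from scipy.spatial.transform import Rotation as Ro
def down(yaw):  # tool z down, closing axis (tool y) at world angle yaw
    y=np.array([np.cos(yaw),np.sin(yaw),0]);z=np.array([0,0,-1.]);return Ro.from_matrix(np.stack([np.cross(y,z),y,z],1)).as_quat()
def F(n=5):
    a=[]
    for _ in range(n):
        r.hold(.03);s=r.read_state();a.append(np.r_[s["contact_force"],s["torque"]])
    return np.mean(a,0)
E
python3 - <<'E'
from h import *
f=np.load("top.npz");P=pts("top",f["d"]);hi=P[(f["d"]>0)&(P[...,2]>.45)]
for y in np.arange(-.6,.7,.1):
    q=hi[abs(hi[:,1]-y)<.05]
    if len(q)>5:print(round(y,1),"high: x min",q[:,0].min().round(3),"z min",q[:,2].min().round(3))
for a in (88,-92):print(a,r.solve_ik([.4443,-.094,.34],down(np.radians(a))))
s=r.read_state()
r.reach([.165,.38,.36],s["eef_rot"])
q=[(r.solve_ik([.4443,-.094,.34],down(np.radians(a)))) for a in (88,-92)]
q=[x for x in q if x is not None and x[5]<1.6];q=min(q,key=lambda x:abs(x[5]+.65));print("use",q)
r.movej(q)
s=r.read_state();print(s["time_s"],s["eef_pos"],s["eef_rot"],F())
im,d=optics.get_image("wrist");cv2.imwrite("pics/w1.png",im[...,::-1])
m=optics.camera_model("wrist");K=np.array(m["K"]);T=np.array(m["tool_from_camera"])
v,u=np.indices(d.shape);c=np.stack([(u-K[0,2])/K[0,0]*d,(v-K[1,2])/K[1,1]*d,d],-1)
W=(c@T[:3,:3].T+T[:3,3])@Ro.from_quat(s["eef_rot"]).as_matrix().T+s["eef_pos"]
for lo,hi_ in((.266,.285),(.252,.285)):
    k=(d>0)&(W[...,2]>lo)&(W[...,2]<hi_)&(im.max(-1)<90)&(np.hypot(W[...,0]-.444,W[...,1]+.094)<.035)
    q=W[k];
    if len(q)>5:
        rc=cv2.minAreaRect(q[:,:2].astype(np.float32));w_,v_=np.linalg.eigh(np.cov(q[:,:2].T));print(len(q),q.mean(0),rc,np.degrees(np.arctan2(v_[1,1],v_[0,1])))
E
```

```text
-0.5 high: x min 0.518 z min 0.45
-0.4 high: x min 0.517 z min 0.45
-0.3 high: x min 0.517 z min 0.45
-0.2 high: x min 0.569 z min 0.591
-0.1 high: x min 0.569 z min 0.591
-0.0 high: x min 0.57 z min 0.591
0.1 high: x min 0.57 z min 0.592
88 [-3.77530006e-01  1.52971215e-01  1.54613042e+00 -4.44089210e-16
  1.44249102e+00 -1.91341975e+00]
-92 [-3.77530006e-01  1.52971215e-01  1.54613042e+00 -4.44089210e-16
  1.44249102e+00  1.22817291e+00]
use [-3.77530006e-01  1.52971215e-01  1.54613042e+00 -4.44089210e-16
  1.44249102e+00 -1.91341975e+00]
2.7417 [ 0.44446121 -0.09332619  0.33983088] [ 1.70344538e-02  9.99854872e-01  2.10820486e-04 -1.32036110e-04] [-0.13187734 -0.16734861  0.12700644  0.00288866  0.000962   -0.00945802]
2146 [ 0.44334414 -0.09226813  0.27243044] ((0.4452810287475586, -0.09230741113424301), (0.015194833278656006, 0.048955466598272324), 87.8726577758789) 177.97236354617064
2327 [ 0.44195095 -0.09220292  0.27144823] ((0.44522762298583984, -0.09230542927980423), (0.015194833278656006, 0.04906230792403221), 87.8726577758789) 177.9767095235861
```

View pics/w1.png

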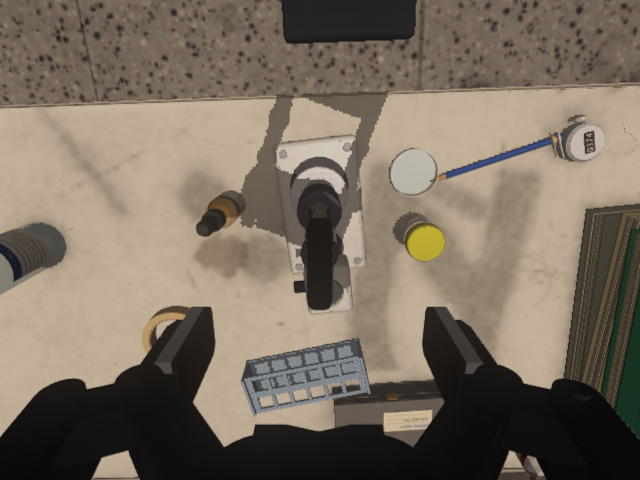

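The wrist view shows the bar at about (320,260), upright and centred between the open pads, with nothing near the fingers. Its position agrees with the other cameras within 1.5 mm. I'll grasp it now.

```bash
python3 - <<'E'
from h import *
q=down(np.radians(88))
print(r.move_straight([.4446,-.0931,.276],q,speed=.08,max_force=8))
print("free",F().round(2))
command_gripper(.0,40)
s=r.read_state();print(s["time_s"],s["grip_width"],s["grip_force"],s["eef_pos"]);f=F();print("grip",f.round(3))
E
```

```text
False
free [ 0.22 -0.02  0.49 -0.    0.03 -0.01]
4.725 0.013156324400777828 44.980573654174805 [ 0.44461319 -0.09300236  0.27602188]
grip [0.254 1.004 0.596 0.163 0.    0.002]
```

```bash
python3 - <<'E'
from h import *
p=np.array([.4446,-.0931,.276])
p[2]-=.034; print(r.move_straight(p,speed=.03,max_force=6))
b=[];z0=None
while p[2]>.276-.078:
    f=F(4);e=r.read_state();b.append(f[2])
    print(round(p[2],4),round(e["eef_pos"][2],5),f[:3].round(2),round(e["time_s"],2))
    base=np.median(b[:3])
    if f[2]-base>3.5: break
    p[2]-=.001; r.move_straight(p,speed=.01)
E
```

```text
False
0.242 0.24206 [0.47 1.15 0.68] 6.31
0.241 0.24099 [0.32 1.03 0.69] 6.69
0.24 0.23998 [0.61 1.13 1.1 ] 7.08
0.239 0.23895 [0.43 1.   1.06] 7.46
0.238 0.23798 [0.34 0.87 1.14] 7.84
0.237 0.23697 [-0.39  1.18  0.79] 8.22
0.236 0.23596 [-0.09  0.93  0.72] 8.61
0.235 0.23498 [0.06 1.26 0.76] 8.99
0.234 0.23398 [0.11 1.06 0.68] 9.38
0.233 0.23296 [-0.01  1.31  1.02] 9.76
0.232 0.23199 [0.1  1.2  0.71] 10.14
0.231 0.23095 [0.55 0.85 1.06] 10.53
0.23 0.22998 [-0.08  1.31  0.7 ] 10.91
0.229 0.22895 [-0.04  1.22  0.95] 11.29
0.228 0.22797 [0.05 0.88 0.96] 11.68
0.227 0.22694 [0.18 1.23 1.01] 12.06
0.226 0.22597 [0.46 1.09 0.57] 12.44
0.225 0.22511 [-0.29  0.89  2.62] 12.82
0.224 0.22409 [-0.26  1.57  4.6 ] 13.21
```

```bash
python3 - <<'E'
from h import *
p=np.array([.4446,-.0931,.2229]); r.move_straight(p,speed=.01); r.hold(.25)
print("press",F(8).round(2),r.read_state()["eef_pos"])
q=np.array(r.read_state()["joint_positions"]);q=np.array(r.solve_ik(p,down(np.radians(88))));tot=0
while tot<1.3:
    st=.15 if tot<.9 else .05
    tot+=st; q[5]+=st; r.movej(q); f=F(4); s=r.read_state()
    ty=Ro.from_quat(s["eef_rot"]).as_matrix()[:,1]
    print(round(tot,2),np.degrees(np.arctan2(ty[1],ty[0])).round(1),s["eef_pos"].round(4),f.round(2),round(s["time_s"],1))
    if f[2]>8 or f[2]<2.5 or abs(f[5])>.6: break
E
```

```text
press [-0.16  1.17  5.48  0.32  0.13  0.  ] [ 0.44471388 -0.09314639  0.22312196]
0.15 79.4 [ 0.4447 -0.0931  0.2231] [-0.32  1.41  5.92  0.36  0.13 -0.04] 14.4
0.3 70.8 [ 0.4447 -0.0931  0.2231] [-0.99  2.34  5.86  0.4   0.11 -0.04] 14.8
0.45 62.2 [ 0.4447 -0.093   0.2231] [-0.39  1.9   5.66  0.42  0.12 -0.02] 15.2
0.6 53.6 [ 0.4447 -0.093   0.2231] [-0.02  1.39  5.71  0.46  0.07 -0.05] 15.6
0.75 45.0 [ 0.4448 -0.093   0.2231] [ 0.14  2.21  5.98  0.47  0.09 -0.03] 16.0
0.9 36.4 [ 0.4448 -0.0929  0.2231] [-0.01  2.16  5.08  0.51  0.05 -0.03] 16.4
0.95 33.6 [ 0.4448 -0.0929  0.2231] [-0.27  2.65  5.9   0.52  0.03 -0.05] 16.8
1.0 30.7 [ 0.4448 -0.0929  0.2231] [ 0.68  2.67  5.52  0.53  0.03 -0.02] 17.1
1.05 27.8 [ 0.4448 -0.0929  0.2231] [-0.02  2.55  5.95  0.52  0.01 -0.05] 17.5
1.1 25.0 [ 0.4448 -0.0929  0.2231] [-0.13  2.27  5.63  0.53  0.03 -0.02] 17.9
1.15 22.1 [ 0.4448 -0.0929  0.2231] [ 0.76  2.49  5.42  0.51  0.02 -0.07] 18.3
1.2 19.3 [ 0.4449 -0.0929  0.2231] [0.77 2.54 5.81 0.53 0.01 0.42] 18.7
1.25 16.6 [ 0.4448 -0.0929  0.2232] [0.28 2.35 5.49 0.47 0.   1.39] 19.1
```

The torque jump shows the stop at about 1.2 rad of turn, with the press held at about 4.8 N above baseline. I'll relax the twist, release and back away upward.

```bash
python3 - <<'E'
from h import *
q=np.array(r.read_state()["joint_positions"]);q[5]-=.045;r.movej(q);print(F().round(2))
command_gripper(.05);s=r.read_state();p=np.array(s["eef_pos"]);print(s["grip_width"],F().round(2))
p[2]=.34;print(r.move_straight(p,speed=.1,max_force=6));r.hold(.2)
s=r.read_state();im,d=optics.get_image("wrist");cv2.imwrite("pics/w2.png",im[...,::-1])
im2,d2=optics.get_image("scene");cv2.imwrite("pics/s2.png",cv2.resize(im2[160:360,200:400,::-1],None,fx=2,fy=2))
m=optics.camera_model("wrist");K=np.array(m["K"]);T=np.array(m["tool_from_camera"])
v,u=np.indices(d.shape);c=np.stack([(u-K[0,2])/K[0,0]*d,(v-K[1,2])/K[1,1]*d,d],-1)
W=(c@T[:3,:3].T+T[:3,3])@Ro.from_quat(s["eef_rot"]).as_matrix().T+s["eef_pos"]
k=(d>0)&(W[...,2]>.205)&(W[...,2]<.24)&(im.max(-1)<90)&(np.hypot(W[...,0]-.444,W[...,1]+.093)<.035)
a=W[k];print(len(a),cv2.minAreaRect(a[:,:2].astype(np.float32)),"top z",np.percentile(a[:,2],[50,90]),"time",s["time_s"],F().round(2))
E
```

```text
[-0.23  2.05  4.39  0.51 -0.02  0.55]
0.050288872212019026 [0.18 0.46 0.34 0.03 0.03 0.  ]
False
1491 ((0.4458793103694916, -0.09185515344142914), (0.015235033817589283, 0.04892148822546005), 20.19424819946289) top z [0.22016495 0.22133531] time 21.6083 [-0.06  0.23  0.21  0.01 -0.01 -0.  ]
```

View pics/w2.png

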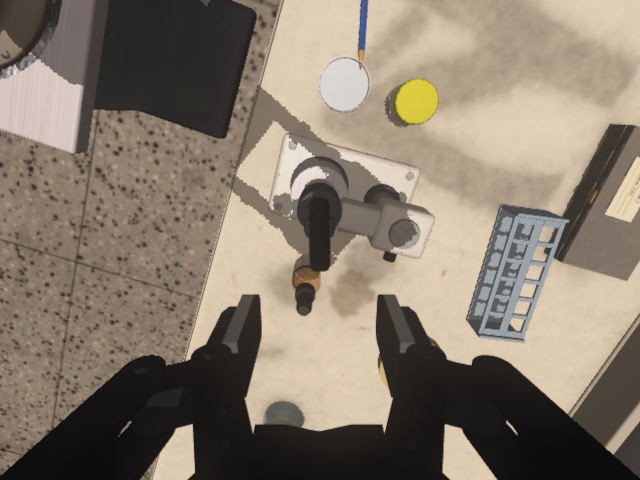

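The picture shows the bar at (320,235), free of the fingers and still turned about 68° at its lowered height. The dish, jar and dropper are standing where they were. I'll hand it in.

```bash
python3 -c "
from workcell import r
print(r.finish_job())"
```

```text
the job is handed in; nothing more can be done
None
```

I lowered the spindle about 53 mm until the tip pressed on the bottom of the well with about 5 N, turned the bar to its stop (about 1.2 rad of turn), let go, and handed the job in. The last picture shows the bar still turned and lowered and the bystanders undisturbed, but the hand-in call returned no verdict and the tip force after release was not measured.

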